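Slide the spotting plate under the colour reader

ROBOT

A 7-joint arm with a two-finger parallel gripper is mounted at the origin on the work surface. World frame = base frame: x ahead of the robot, y to its left, z up, the work surface at z = 0. Lengths are in m, angles in rad, forces in N, time in s.
With the tool pointing down it reaches from about 0.425 to 0.875 m from the base axis. Payload 4.7 kg.
Tool frame: the origin (TCP) lies between the finger pads; the fingertips stand 11 mm ahead of it and the grasp point (between the pads) lies 8 mm behind it; z points along the fingers, y is the direction in which the jaws open and shut (so a half turn about z gives the same grasp; the last joint's range is limited). The gripper opens to 87 mm and grips with 3 to 60 N. Pads are 19 mm wide; open, the fingers measure 117 mm over their backs; the gripper's body (75 mm by 190 mm) begins 51 mm behind the grasp point.
Start: joints at [1.317, 0.321, -0.07, 1.45, 0.023, 1.371, -0.057], TCP at [0.172, -0.627, 0.234] pointing down, gripper open.
Joint ranges: [-2.86, 2.86], [-0.3, 2.09], [-1.38, 1.24], [0.06, 2.45], [-1.56, 4.7], [0.09, 2.05], [-2.69, 2.69]. Speed limits (rad/s): [2.57, 2.57, 3.14, 3.14, 3.14, 3.14, 3.14].

INTERFACE

Orientations are given as a rotation vector (axis times angle).
In Python, from bench import ctrl gives the robot as it stands.
- The arm moves only by the tool servo_tool, never from a script. Its argument "series" is a list of rows, each an object with "travel": the shift along the tool's x, y, z in m, a list of three; "angular": the turn, a rotation vector about the tool's x, y, z in rad, a list of three. A call has 1 to 5 rows; each row shifts and turns the commanded pose from where the row before left it, along the tool's axes as they then stand; what a row does not reach is not made up. A row lasts 1/10 s, in which the tool goes at most 50 mm and 8.59 degrees, less where a joint would pass 70% of its speed; a pose out of reach is approached as far as the arm can. A call with a gripper value outside its range is refused whole. "claw" is the finger opening in m, from 0 to 0.087, set as the call begins (left out, the last holds). The fingers move at their own pace and stop on an object; "squeeze" is the grip in N (left out, the last holds). Time passes only in rows, so rows that do not move let the fingers close. It gives the time, the measured TCP pose, the force and the opening at its end, in the units of the state.
- ctrl.get_state(): the state, without advancing time (a new reading comes with each control period).
- ctrl.get_image(name): name is "scene" or "top"; returns the picture (480x640x3 uint8, red, green, blue); there is no depth.
- ctrl.calibration(name): a dict with "fx", "fy", "cx", "cy" (pixels), "rvec" (rotation vector, rad) and "tvec" (3), from world to camera coordinates, as OpenCV has them. Camera axes: x right, y down, z forward; pixel columns grow to the right and rows downward; lengths in m; the calibration is good to about 2 mm. A picture is of the moment at which its call begins. calibration takes no time and is no camera call.
- ctrl.close_job(): hands the job in, once; it reports no verdict.
The state is a dict: "time": time; "joint_positions": joint angles; "qd": joint speeds; "joint_torque": joint torques, N m; "position": TCP position; "tool_rot": TCP orientation; "ft_force": force on the tool from outside, world axes, zero at the start; "torque": the same for the moment, N m; "grip_width": opening from 0.0 (shut) to 1.0 (fully open).
Only numpy, scipy, OpenCV 4.12 (cv2) and the standard library are available. Lean on these libraries where they do the work, as an engineer would, in place of code of your own. Each camera call takes 0.05 s, during which the arm holds its last target.

TASK

Push the white spotting plate across the bench with the fingertips and slide it squarely under the low bridge of the colour reader, fully home against the stop at the back. Keep the plate flat on the bench: do not pinch, lift or tip it. Leave the other things on the bench where they are, and finish clear of everything.

Things in the scene. Friction and masses are not known exactly. Their poses are not given: they have to be found in the camera images.
- plate: White glazed ceramic spotting plate, a solid slab with 3 rows of 4 very shallow wells on top: 100 mm along its x, 120 mm along its y, 14 mm thick, 0.3 to 0.5 kg, loose on the bench. Origin: centre of its underside; z up. It starts on the robot's side of the reader, up to 80 mm to either side of its middle line and turned up to 20 degrees. Either long edge may lead.
- reader: Colour reader: fixed light grey housing like a low bridge, 166 mm wide (y), 85 mm deep (x), 50 mm high, blank dark display on top. x points into it from its mouth (away from the robot), z up. Origin: on the bench, where the centre of the plate's underside lies when home, with the plate's 120 mm edges across the slot. 25 mm of the plate then still stand out of the mouth.
- mouth (a point): Middle of the reader's mouth, on the bench (reader x = -25 mm). Axes as the reader's. The slot is 134 mm wide (cheeks' inner faces at y = -67 and +67 mm) and 20 mm high; roof and cheeks run from here to 85 mm further in.
- stop (a point): Middle of the face of the rigid back stop inside the slot, on the bench (reader x = +50 mm). The plate is home when its leading long edge touches it.
- vial_a: Small capped glass vial, 24 mm across, 48 mm high, standing beside the reader's left (+y) cheek. Origin: centre of its foot. Leave alone.
- vial_b: Small capped glass vial, the same, beside the reader's right (-y) cheek. Leave alone.
- pen: Black marker pen, 125 mm long, 13 mm thick, lying to the right (-y) of the reader, beyond the vial. Origin: on the bench under its length; its length is along its x, from -60 to +65 mm. Leave alone.
- beaker: Glass beaker, 68 mm across, 90 mm high, on the left side. Origin: centre of its foot. Leave alone.
- dish: White evaporating dish, 90 mm across, 30 mm high, on the right side. Origin: centre of its foot. Leave alone.
- jar: Amber glass jar with white lid, 60 mm across, 85 mm high, at the right. Origin: centre of its foot. Leave alone.
- washbottle: White plastic wash bottle with blue cap, 66 mm across, 170 mm high, on the left, further from the robot than the beaker. Origin: centre of its foot. Leave alone.
Mind the look-alikes: they are no part of the job. What is shaped like the reader but green or yellow is not meant.

How it is judged:
At the end, for the whole second after the job is handed in: The plate lies flat and still on the bench, home under the reader: within 5 mm of the back stop, within 10 mm of the middle sideways and square within 0.06 rad (x of plate in the frame of reader between -0.005 and 0.004 m and y of plate in the frame of reader between -0.01 and 0.01 m and angle between the x axis of plate and the x axis of reader, either way round below 0.06 rad and angle between plate's own z axis and vertical below 0.03 rad and height (world z) of plate below 0.003 m and linear speed of plate below 0.01 m/s); the robot touches nothing.
It fails at once if the plate is lifted off the bench (over 6 mm) (height (world z) of plate above 0.006 m).
It fails at once if the plate is tipped (over 6 degrees) (angle between plate's own z axis and vertical above 0.105 rad).
It fails at once if another thing on the bench is disturbed (moved over 20 mm) (distance of any of vial_a, vial_b, pen, beaker, dish, jar, washbottle from where it was at the start of the episode above 0.02 m).
It also fails if it takes over 56 s, if anything falls off the work surface, if the arm or the gripper's body presses on something with over 40 N, if the wrist force passes 120 N, or if a joint passes its speed limit or range.

## Working session

There is one attempt and no reset: what is moved stays moved. The work goes in short steps, Python scripts to look and compute and a tool call to move; the robot and the scene stay as the last step left them, time stands still between calls to the robot, and variables do not carry over. Pictures are saved under pics/ and viewed, and the job is handed in when it is done.

Besides the shell and the picture viewer there is one more tool, called after "Request:" as a command line: name --argument value ..., lists and objects as JSON in quotes. servo_tool: Moves the arm, as the interface text tells. Its arguments: {"type":"object","properties":{"series":{"type":"array","items":{"type":"object","properties":{"travel":{"type":"array","items":{"type":"number"}},"angular":{"type":"array","items":{"type":"number"}}}}},"claw":{"type":"number"},"squeeze":{"type":"number"}},"required":["series"]}

```bash
ls; mkdir -p pics; python3 - <<'E'
from bench import ctrl
import cv2
for n in("scene","top"):
    im=ctrl.get_image(n); cv2.imwrite(f"pics/{n}0.png",im[:,:,::-1]); c=ctrl.calibration(n); print(n,c)
print(ctrl.get_state())
E
```

```text
pics
scene {'fx': 531.2978710599638, 'fy': 531.2978710599638, 'cx': 311.54317216761507, 'cy': 236.34677621008228, 'rvec': array([ 0.70345828,  2.50741629, -1.22291693]), 'tvec': array([ 0.44915338, -0.12977083,  1.38030328])}
top {'fx': 515.3180145792967, 'fy': 515.3180145792967, 'cx': 319.7860537900155, 'cy': 244.55753681440325, 'rvec': array([ 2.22339954, -2.17616782,  0.04036996]), 'tvec': array([-0.021993  ,  0.52336726,  1.3510071 ])}
{'time': 0.1, 'joint_positions': array([ 1.31708269,  0.32174808, -0.07008644,  1.45148981,  0.02261984,
        1.37079983, -0.05689159]), 'qd': array([ 0.00262735, -0.00215939,  0.00153683, -0.0016426 , -0.00108689,
        0.00074639,  0.00036854]), 'joint_torque': array([-5.93198965e-04, -4.92573774e+01, -4.06093905e-01, -3.13401997e+01,
       -6.42250967e-02,  3.94282106e-02,  7.34303831e-05]), 'position': array([ 0.1718361 , -0.6264106 ,  0.23260312]), 'tool_rot': array([-3.11184938e+00, -4.19270541e-01,  5.16307235e-04]), 'ft_force': array([-0.04328041, -0.64547738, -0.28164041]), 'torque': array([ 0.02347615, -0.02256508,  0.04405744]), 'grip_width': 1.0015105769177337}
```

View pics/scene0.png

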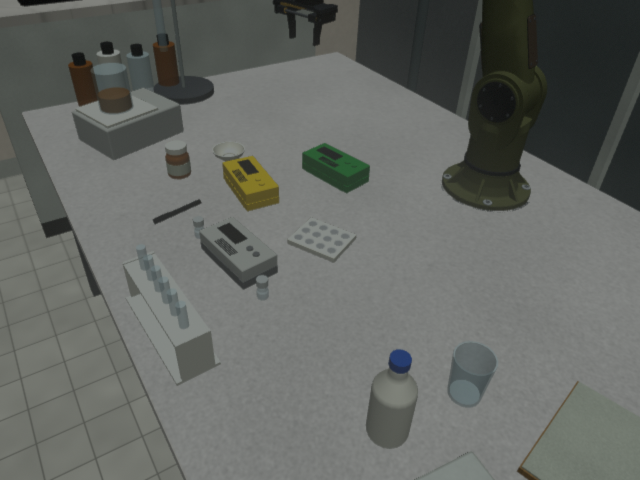

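View pics/top0.png

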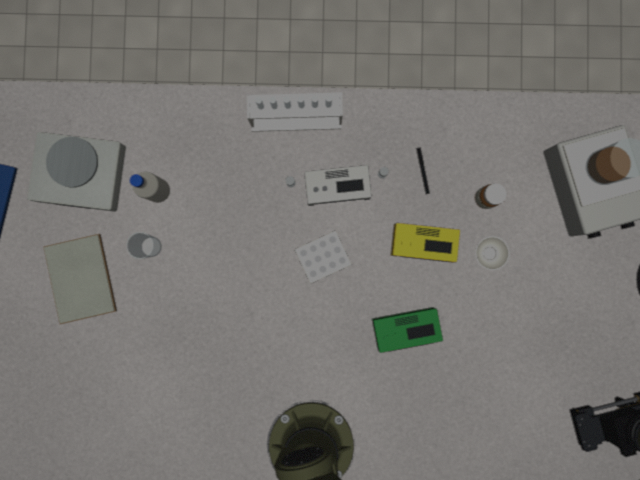

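The scene view shows the grey reader at about (238,250) and the plate at about (322,238). In the top view the reader is at (337,185), the plate at (323,257), and the vials at (291,182) and (383,173). The green and yellow look-alikes are at (407,330) and (426,242). Next I'll segment and measure.

```bash
cat > h.py <<'E'
import cv2,numpy as np
from bench import ctrl
def cam(n):
    c=ctrl.calibration(n);R=cv2.Rodrigues(np.array(c['rvec']))[0];return c,R,np.array(c['tvec'])
def ray(n,uv,z):
    c,R,t=cam(n);uv=np.atleast_2d(uv).astype(float)
    d=np.c_[(uv[:,0]-c['cx'])/c['fx'],(uv[:,1]-c['cy'])/c['fy'],np.ones(len(uv))]@R
    o=-R.T@t;s=(z-o[2])/d[:,2];return o+d*s[:,None]
def proj(n,P):
    c,R,t=cam(n);q=np.atleast_2d(P)@R.T+t
    return np.c_[c['fx']*q[:,0]/q[:,2]+c['cx'],c['fy']*q[:,1]/q[:,2]+c['cy']]
E
python3 - <<'E'
import cv2,numpy as np
im=cv2.imread('pics/top0.png')
cr=im[140:300,270:420];cv2.imwrite('pics/crop0.png',cv2.resize(cr,None,fx=3.7,fy=3.7,interpolation=cv2.INTER_CUBIC))
s=cv2.imread('pics/scene0.png')[190:310,180:370];cv2.imwrite('pics/crop1.png',cv2.resize(s,None,fx=4,fy=4,interpolation=cv2.INTER_CUBIC))
g=cv2.cvtColor(im,cv2.COLOR_BGR2GRAY)
print(g[257,285:360]);print(g[185,295:380]);print(g[160:290,325])
E
```

```text
[131 131 131 129 133 134 134 134 130 128 130 133 132 135 139 139 141 140
 140 141 141 140 141 142 140 141 141 140 140 137 130 126 122 125 123 129
 135 139 141 140 136 132 130 132 135 139 140 141 140 141 141 141 141 141
 139 134 132 130 132 136 141 140 138 133 128 126 127 128 129 128 130 129
 131 133 134]
[120 128 131 129 131 130 129 129 131 127 111 124 136 140 142 139 139 141
 141 141 140 139 141 140 141 140 140 138 134 128 126 132 138 140 141 139
 140 140 142 140 135  96  49  32  33  30  32  32  32  33  31  35  32  33
  32  30  31  31  30  31  32  34  31  33  33  30  30  48  89 126 140 141
 140 140 129 115 118 126 129 130 129 130 127 128 128]
[131 132 132 130 128 128 125 124 122 123 132 122 103 104 116 112 110 117
 119 134 139 141 140 141 139 126  97  82  81  80  96 130 141 141 140 140
 141 142 141 141 139 119  76  89 122 129 129 127 127 126 127 129 131 130
 131 128 127 128 128 127 129 132 129 129 126 129 129 128 127 129 128 131
 133 133 131 134 140 141 141 140 140 135 130 129 128 130 136 139 141 141
 139 133 131 127 127 126 133 136 140 140 141 140 140 140 142 140 138 132
 127 128 128 132 139 140 140 138 129 125 124 125 126 128 132 132 133 130
 130 131 131 129]
```

View pics/crop0.png

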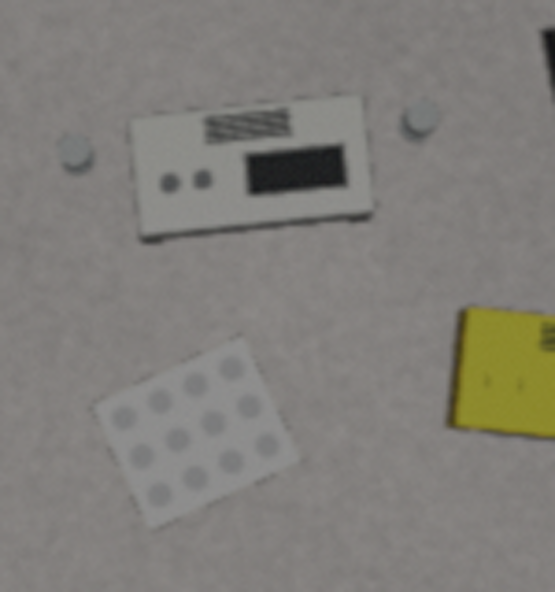

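View pics/crop1.png

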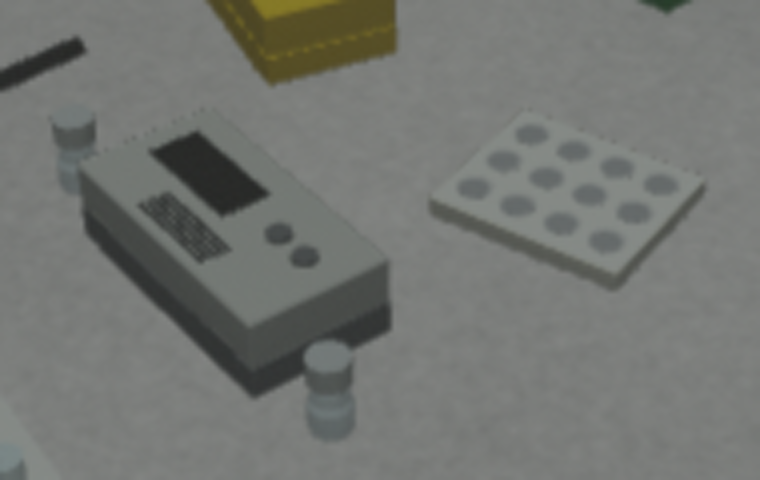

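The crops show both the plate and the reader clearly. The well rows run slightly askew to the reader. Now I'll measure by contour.

```bash
cat > meas.py <<'E'
from h import *
def quad(n,im,roi,z,tag):
    x0,y0,x1,y1=roi
    b=cv2.GaussianBlur(im,(0,0),1.2).astype(int)   # BGR
    m=(((b[:,:,2]-b[:,:,1])<TH)).astype(np.uint8)*255
    mm=np.zeros_like(m);mm[y0:y1,x0:x1]=m[y0:y1,x0:x1]
    cs,_=cv2.findContours(mm,cv2.RETR_EXTERNAL,cv2.CHAIN_APPROX_NONE)
    c=max(cs,key=cv2.contourArea);h=cv2.convexHull(c)
    P=ray(n,h[:,0,:],z)[:,:2]
    r=cv2.minAreaRect((P*1000).astype(np.float32))
    print(n,tag,'n',len(c),'rect mm',[np.round(v,1) for v in r])
    return mm,r,c
TH=2
if __name__=='__main__':
    im=cv2.imread('pics/top0.png')
    b=cv2.GaussianBlur(im,(0,0),1.2)
    print(b[257,300:350:4],b[257,270:295:6],b[185,310:330:4])
    M=0
    for TH in (1,2,3,4):
        for roi,z,t in(((285,215,360,290),.014,'plate'),((298,155,378,212),.05,'reader')):
            mm,_,_=quad('top',im,roi,z,t);
            if TH==3:M=M|mm
    cv2.imwrite('pics/mask.png',M)
E
python3 meas.py
```

```text
[[137 138 139]
 [138 139 139]
 [139 140 140]
 [139 140 140]
 [129 129 129]
 [131 131 131]
 [137 138 138]
 [133 133 133]
 [139 140 140]
 [140 141 141]
 [134 134 134]
 [135 135 136]
 [129 131 133]] [[126 128 131]
 [127 129 132]
 [125 126 129]
 [127 129 132]
 [127 129 132]] [[136 140 140]
 [133 136 136]
 [134 138 138]
 [130 133 133]
 [125 128 127]]
top plate n 207 rect mm [array([491.6, -19.8]), array([ 93.1, 113.2]), np.float64(26.5)]
top reader n 268 rect mm [array([677.6, -53.2]), array([ 85.1, 162.9]), np.float64(7.4)]
top plate n 155 rect mm [array([492.1, -19. ]), array([101.5, 122. ]), np.float64(26.2)]
top reader n 188 rect mm [array([676.8, -53.4]), array([ 92.7, 168.8]), np.float64(7.5)]
top plate n 228 rect mm [array([488.9, -20.9]), array([133. , 136.2]), np.float64(20.3)]
top reader n 268 rect mm [array([678.5, -52.2]), array([117.1, 181.7]), np.float64(8.2)]
top plate n 296 rect mm [array([504.4, -17. ]), array([194.9, 195.4]), np.float64(1.2)]
top reader n 275 rect mm [array([682. , -53.1]), array([145.1, 204. ]), np.float64(1.2)]
```

```bash
cat > edges.py <<'E'
from h import *
def edge(n,im,a,b,z,half=4,step=0.5,show=True,sgn=0):
    """sub-pixel edge near pixel segment a-b; returns world fitted line pts"""
    g=cv2.GaussianBlur(cv2.cvtColor(im,cv2.COLOR_BGR2GRAY),(0,0),1.0).astype(np.float32)
    a=np.array(a,float);b=np.array(b,float);t=(b-a)/np.linalg.norm(b-a);nn=np.array([-t[1],t[0]])
    k=np.arange(-half,half+.01,.25);pts=[]
    for s in np.arange(0,np.linalg.norm(b-a),1.):
        p=a+t*s+nn*k[:,None]
        v=cv2.remap(g,p[:,0].astype(np.float32)[None],p[:,1].astype(np.float32)[None],cv2.INTER_LINEAR)[0]
        d=np.gradient(v); d=d*sgn if sgn else abs(d)
        pts.append(p[np.argmax(d)])
    P=ray(n,np.array(pts),z)[:,:2]
    L=cv2.fitLine(P.astype(np.float32),cv2.DIST_HUBER,0,.001,.001).ravel()
    res=np.abs((P-L[2:])@np.array([-L[1],L[0]]))
    return L[2:].astype(float),L[:2].astype(float),np.median(res)
def isect(A,B):
    k=np.linalg.solve(np.c_[A[1],-B[1]],B[0]-A[0]);return A[0]+A[1]*k[0]
E
python3 - <<'E'
from edges import *
im=cv2.imread('pics/top0.png')
q=lambda x,y:(270+x/3.7,140+y/3.7)
# reader top corners in crop px
c=[q(133,118),q(362,95),q(370,212),q(142,235)]
ins=lambda a,b:(np.array(a)*.93+np.array(b)*.07,np.array(a)*.07+np.array(b)*.93)
for nm,c,z in(('reader',c,.05),('plate',[q(95,405),q(242,338),q(298,458),q(152,527)],.014)):
    E=[edge('top',im,*ins(c[i],c[(i+1)%4]),z) for i in range(4)]
    for e in E: print(nm,'angle',np.round((np.degrees(np.arctan2(e[1][1],e[1][0])))%90,2),'res mm',round(e[2]*1e3,2))
    C=np.array([isect(E[i-1],E[i]) for i in range(4)])
    print(np.round(C*1e3,1).tolist(),'sides',np.round([np.linalg.norm(C[i]-C[(i+1)%4])*1e3 for i in range(4)],1),'centre',np.round(C.mean(0)*1e3,1))
E
```

```text
reader angle 7.04 res mm 2.45
reader angle 6.02 res mm 0.64
reader angle 6.84 res mm 0.67
reader angle 6.86 res mm 0.51
[[708.0, 30.8], [727.7, -128.7], [648.8, -137.0], [629.8, 21.4]] sides [160.7  79.4 159.5  78.8] centre [678.6 -53.4]
plate angle 23.47 res mm 1.19
plate angle 31.42 res mm 3.87
plate angle 26.92 res mm 0.89
plate angle 24.84 res mm 1.23
[[512.4, 54.5], [555.2, -44.1], [475.3, -92.9], [421.8, 12.5]] sides [107.5  93.6 118.2  99.9] centre [491.2 -17.5]
```

```bash
python3 - <<'E'
from edges import *
im=cv2.imread('pics/scene0.png')
q=lambda x,y:(180+x/4,190+y/4)
ins=lambda a,b:(np.array(a)*.9+np.array(b)*.1,np.array(a)*.1+np.array(b)*.9)
for nm,c,z in(('reader',[q(205,108),q(388,262),q(253,328),q(82,175)],.05),('plate',[q(523,110),q(705,187),q(614,275),q(430,202)],.014)):
    E=[edge('scene',im,*ins(c[i],c[(i+1)%4]),z,half=3) for i in range(4)]
    for e in E: print(nm,'angle',np.round((np.degrees(np.arctan2(e[1][1],e[1][0])))%90,2),'res mm',round(e[2]*1e3,2))
    C=np.array([isect(E[i-1],E[i]) for i in range(4)])
    print(np.round(C*1e3,1).tolist(),'sides',np.round([np.linalg.norm(C[i]-C[(i+1)%4])*1e3 for i in range(4)],1),'centre',np.round(C.mean(0)*1e3,1))
# vials in top view
print('vial caps', ray('top',[q2 for q2 in [(270+75/3.7,140+150/3.7),(270+420/3.7,140+115/3.7)]],.045))
E
```

```text
reader angle 7.59 res mm 0.7
reader angle 6.84 res mm 0.5
reader angle 7.42 res mm 0.42
reader angle 80.09 res mm 3.64
[[643.9, -118.2], [625.0, 23.6], [710.4, 33.9], [732.2, -133.7]] sides [143.1  86.  169.   89.7] centre [677.9 -48.6]
plate angle 25.77 res mm 1.33
plate angle 26.27 res mm 0.24
plate angle 25.86 res mm 0.42
plate angle 27.61 res mm 2.07
[[480.3, -83.8], [431.7, 17.0], [511.3, 56.3], [559.2, -42.5]] sides [111.9  88.8 109.9  89. ] centre [495.6 -13.2]
vial caps [[ 0.68645899  0.06905833  0.045     ]
 [ 0.71617026 -0.17168972  0.045     ]]
```

Top and scene agree. The reader's yaw is about 7° with its origin near (0.661, -0.055). The plate centre is near (0.492, -0.019), yawed about 26.3°. In the reader frame the plate is at (-163, +57) mm and turned 19°.

The plan has two pushes, each with two fingertips:
1. Push the plate's left short edge while turning the tool square.
2. Push the rear long edge until the plate is home.

Request:
servo_tool --series '[{"travel": [0.041, -0.018, 0]}, {"travel": [0.041, -0.018, 0]}, {"travel": [0.041, -0.018, 0]}, {"travel": [0.041, -0.018, 0]}, {"travel": [0.041, -0.018, 0]}]' --claw 0.06

```text
$.series[0]: bad value
```

Request:
servo_tool --series '[{"travel": [0.041, -0.018, 0]}, {"travel": [0.041, -0.018, 0]}, {"travel": [0.041, -0.018, 0]}, {"travel": [0.012, -0.044, 0]}, {"travel": [0.012, -0.044, 0]}]'

```text
$.series[0]: bad value
```

Request:
servo_tool --series '[{"travel": [0.012, -0.044, 0]}, {"travel": [0.012, -0.044, 0]}, {"travel": [0.012, -0.044, 0]}, {"travel": [0.012, -0.044, 0]}, {"travel": [0.012, -0.044, 0]}]'

```text
$.series[0]: bad value
```

Request:
servo_tool --series '[{"travel": [0.012, -0.044, 0]}, {"travel": [0.012, -0.044, 0]}, {"travel": [0.012, -0.044, 0]}, {"angular": [0, 0, -0.147]}, {"angular": [0, 0, -0.147]}]'

```text
$.series[0]: bad value
```

Request:
servo_tool --series '[{"angular": [0, 0, -0.147]}, {"angular": [0, 0, -0.147]}, {"angular": [0, 0, -0.147]}, {"angular": [0, 0, -0.147]}, {"angular": [0, 0, -0.147]}]'

```text
$.series[0]: bad value
```

Request:
servo_tool --series '[{"angular": [0, 0, -0.147]}, {"angular": [0, 0, -0.147]}, {"angular": [0, 0, -0.147]}, {"angular": [0, 0, -0.147]}, {"angular": [0, 0, -0.147]}]'

```text
$.series[0]: bad value
```

Each row needs both fields.

Request:
servo_tool --series '[{"travel": [0.041, -0.018, 0], "angular": [0, 0, 0]}, {"travel": [0.041, -0.018, 0], "angular": [0, 0, 0]}, {"travel": [0.041, -0.018, 0], "angular": [0, 0, 0]}, {"travel": [0.041, -0.018, 0], "angular": [0, 0, 0]}, {"travel": [0.041, -0.018, 0], "angular": [0, 0, 0]}]' --claw 0.06

```text
time: 0.6
position: [0.3469, -0.4843, 0.2332]
tool_rot: [-3.113, -0.419, 0.001]
ft_force: [0.5, -0.3, 0.5]
grip_width: 0.708
```

Request:
servo_tool --series '[{"travel": [0.041, -0.018, 0], "angular": [0, 0, 0]}, {"travel": [0.041, -0.018, 0], "angular": [0, 0, 0]}, {"travel": [0.041, -0.018, 0], "angular": [0, 0, 0]}, {"travel": [0.012, -0.044, 0], "angular": [0, 0, 0]}, {"travel": [0.012, -0.044, 0], "angular": [0, 0, 0]}]'

```text
time: 1.1
position: [0.4506, -0.3078, 0.2324]
tool_rot: [-3.111, -0.421, 0.001]
ft_force: [0.3, -0.2, 0.0]
grip_width: 0.689
```

Request:
servo_tool --series '[{"travel": [0.012, -0.044, 0], "angular": [0, 0, 0]}, {"travel": [0.012, -0.044, 0], "angular": [0, 0, 0]}, {"travel": [0.012, -0.044, 0], "angular": [0, 0, 0]}, {"travel": [0.012, -0.044, 0], "angular": [0, 0, 0]}, {"travel": [0.012, -0.044, 0], "angular": [0, 0, 0]}]'

```text
time: 1.6
position: [0.4491, -0.0801, 0.2332]
tool_rot: [3.113, 0.419, -0.001]
ft_force: [0.7, -0.1, 0.7]
grip_width: 0.691
```

Request:
servo_tool --series '[{"travel": [0.012, -0.044, 0], "angular": [0, 0, 0]}, {"travel": [0.012, -0.044, 0], "angular": [0, 0, 0]}, {"travel": [0.012, -0.044, 0], "angular": [0, 0, 0]}, {"travel": [0, 0, 0], "angular": [0, 0, -0.147]}, {"travel": [0, 0, 0], "angular": [0, 0, -0.147]}]'

```text
time: 2.1
position: [0.449, 0.0566, 0.2334]
tool_rot: [3.014, 0.886, -0.001]
ft_force: [0.4, -0.2, 0.3]
grip_width: 0.692
```

Request:
servo_tool --series '[{"travel": [0, 0, 0], "angular": [0, 0, -0.147]}, {"travel": [0, 0, 0], "angular": [0, 0, -0.147]}, {"travel": [0, 0, 0], "angular": [0, 0, -0.147]}, {"travel": [0, 0, 0], "angular": [0, 0, -0.147]}, {"travel": [0, 0, 0], "angular": [0, 0, -0.147]}]'

```text
time: 2.6
position: [0.4491, 0.0549, 0.2332]
tool_rot: [-2.498, -1.905, 0.001]
ft_force: [-0.6, 0.3, -0.3]
grip_width: 0.691
```

Request:
servo_tool --series '[{"travel": [0, 0, 0], "angular": [0, 0, -0.147]}, {"travel": [0, 0, 0], "angular": [0, 0, -0.147]}, {"travel": [0, 0, 0], "angular": [0, 0, -0.147]}, {"travel": [0, 0, 0], "angular": [0, 0, -0.147]}, {"travel": [0, 0, 0], "angular": [0, 0, -0.147]}]'

```text
time: 3.1
position: [0.4491, 0.0549, 0.2331]
tool_rot: [-1.647, -2.675, 0.001]
ft_force: [0.3, 1.3, -1.3]
grip_width: 0.69
```

Request:
servo_tool --series '[{"travel": [0, 0, 0], "angular": [0, 0, 0]}]'

```text
time: 3.2
position: [0.4492, 0.0549, 0.2332]
tool_rot: [-1.654, -2.67, 0.001]
ft_force: [-0.9, 0.5, -0.1]
grip_width: 0.694
```

Request:
servo_tool --series '[{"travel": [0.005, 0.006, 0.04], "angular": [0, 0, 0]}, {"travel": [0, 0, 0.045], "angular": [0, 0, 0]}, {"travel": [0, 0, 0.045], "angular": [0, 0, 0]}, {"travel": [0, 0, 0.03], "angular": [0, 0, 0]}, {"travel": [0, 0, 0], "angular": [0, 0, 0]}]'

```text
time: 3.7
position: [0.4487, 0.0617, 0.0696]
tool_rot: [-1.655, -2.661, 0.007]
ft_force: [-1.5, 0.3, 1.2]
grip_width: 0.691
```

```bash
python3 - <<'E'
from h import *
a=ctrl.get_image('scene')[:,:,::-1];b=ctrl.get_image('top')[:,:,::-1]
A=cv2.resize(a[150:330,180:420],None,fx=3,fy=3);cv2.imwrite('pics/s1.png',A)
B=cv2.resize(b[150:330,240:420],None,fx=3,fy=3);cv2.imwrite('pics/t1.png',B)
E
```

```text
(no output)
```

View pics/s1.png

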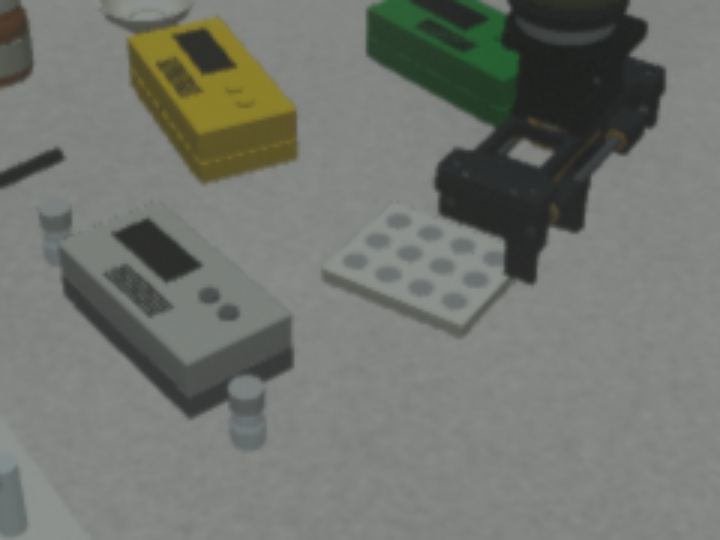

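View pics/t1.png

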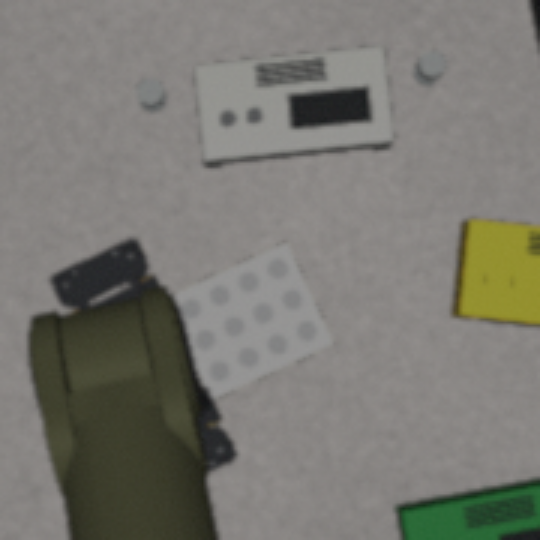

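The fingers hover just left of the plate's short edge, parallel to it, and nothing is touching. Going down.

Request:
servo_tool --series '[{"travel": [0, 0.002, 0.025], "angular": [0, 0, 0]}, {"travel": [0, 0.001, 0.018], "angular": [0, 0, 0]}, {"travel": [0, 0, 0.008], "angular": [0, 0, 0]}, {"travel": [0, 0, 0], "angular": [0, 0, 0]}]'

```text
time: 4.2
position: [0.4559, 0.0633, 0.0233]
tool_rot: [1.656, 2.669, 0.0]
ft_force: [0.6, 0.5, -0.2]
grip_width: 0.689
```

Request:
servo_tool --series '[{"travel": [-0.005, -0.001, 0.006], "angular": [0, 0, 0]}, {"travel": [-0.006, -0.001, 0], "angular": [0, 0, 0]}, {"travel": [-0.005, 0, 0], "angular": [0, 0, 0]}, {"travel": [-0.004, 0, 0], "angular": [0, 0, 0]}]'

```text
time: 4.6
position: [0.4627, 0.0441, 0.017]
tool_rot: [1.657, 2.669, 0.001]
ft_force: [-2.5, 3.5, 3.0]
grip_width: 0.684
```

Request:
servo_tool --series '[{"travel": [-0.004, 0, 0], "angular": [0, 0, 0.028]}, {"travel": [-0.004, 0, 0], "angular": [0, 0, 0.028]}, {"travel": [-0.004, 0, 0], "angular": [0, 0, 0.028]}, {"travel": [-0.004, 0, 0], "angular": [0, 0, 0.028]}, {"travel": [-0.004, 0.001, 0], "angular": [0, 0, 0.028]}]'

```text
time: 5.1
position: [0.4716, 0.0267, 0.0168]
tool_rot: [1.84, 2.546, 0.001]
ft_force: [-0.7, 3.9, 3.0]
grip_width: 0.689
```

```bash
python3 - <<'E'
from h import *
a=ctrl.get_image('scene')[:,:,::-1];b=ctrl.get_image('top')[:,:,::-1]
cv2.imwrite('pics/s2.png',np.hstack([cv2.resize(a[170:320,200:400],None,fx=2,fy=2),cv2.resize(b[170:320,240:420],None,fx=2,fy=2)]))
print(ctrl.get_state()['position'],ctrl.get_state()['tool_rot'])
E
```

```text
[0.47160992 0.02570692 0.01657459] [ 1.84016452e+00  2.54560181e+00 -4.75152998e-04]
```

View pics/s2.png

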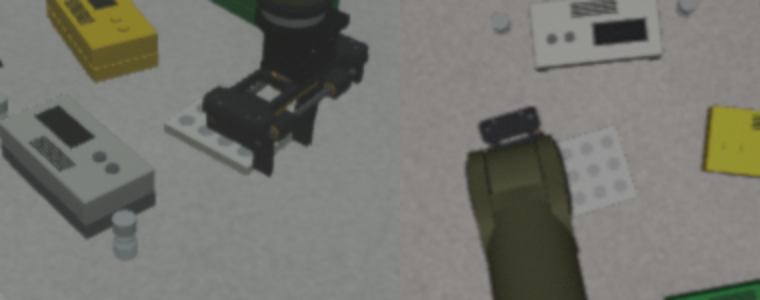

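Contact came exactly where predicted (pad 9.5 mm ahead of TCP), with a push of about 4 N, and the plate is turning with the tool. Continuing.

Request:
servo_tool --series '[{"travel": [-0.004, 0.001, 0], "angular": [0, 0, 0.028]}, {"travel": [-0.004, 0.001, 0], "angular": [0, 0, 0.028]}, {"travel": [-0.004, 0.001, 0], "angular": [0, 0, 0.028]}, {"travel": [-0.004, 0.001, 0], "angular": [0, 0, 0.028]}, {"travel": [-0.004, 0.001, 0], "angular": [0, 0, 0.028]}]'

```text
time: 5.7
position: [0.4814, 0.0081, 0.0164]
tool_rot: [2.015, 2.411, -0.0]
ft_force: [0.2, 3.7, 1.3]
grip_width: 0.686
```

Request:
servo_tool --series '[{"travel": [-0.004, 0.001, 0], "angular": [0, 0, 0.028]}, {"travel": [-0.004, 0.001, 0], "angular": [0, 0, 0.028]}, {"travel": [-0.004, 0.001, 0], "angular": [0, 0, 0]}, {"travel": [0, 0, 0], "angular": [0, 0, 0]}]'

```text
time: 6.1
position: [0.4858, -0.004, 0.0164]
tool_rot: [-2.08, -2.355, 0.002]
ft_force: [-0.6, 0.5, -0.2]
grip_width: 0.689
```

```bash
python3 - <<'E'
from h import *
s=ctrl.get_state();p=s['position'];r=s['tool_rot'];print(p,r,2*np.degrees(np.arctan2(r[1],r[0])))
y=np.radians(7.05);d=p[:2]-[.6606,-.0554];print(d[0]*np.cos(y)+d[1]*np.sin(y),-d[0]*np.sin(y)+d[1]*np.cos(y))
E
```

```text
[ 0.4858186  -0.00398236  0.01635049] [-2.07961206e+00 -2.35459150e+00  1.90072155e-03] -262.90289161965654
-0.16714918554812588 0.07248077295837144
```

Request:
servo_tool --series '[{"travel": [-0.003, 0.0, 0], "angular": [0, 0, 0]}, {"travel": [0, 0, 0], "angular": [0, 0, 0]}, {"travel": [0.015, 0, 0], "angular": [0, 0, 0]}, {"travel": [0.02, 0, -0.01], "angular": [0, 0, 0]}, {"travel": [0.02, 0, -0.04], "angular": [0, 0, 0]}]'

```text
time: 6.6
position: [0.4761, 0.0476, 0.0637]
tool_rot: [-2.076, -2.35, 0.01]
ft_force: [-0.1, 0.5, -0.3]
grip_width: 0.687
```

Request:
servo_tool --series '[{"travel": [0.045, 0, -0.02], "angular": [0, 0, 0.14]}, {"travel": [0.045, 0, 0], "angular": [0, 0, 0]}, {"travel": [0.045, 0, 0], "angular": [0, 0, 0]}]'

```text
time: 6.9
position: [0.4764, 0.1836, 0.0877]
tool_rot: [2.237, 2.201, 0.002]
ft_force: [0.4, -0.9, 0.0]
grip_width: 0.691
```

```bash
python3 - <<'E'
from h import *
import meas
b=ctrl.get_image('top')[:,:,::-1].copy();cv2.imwrite('pics/t3full.png',b)
a=ctrl.get_image('scene')[:,:,::-1].copy();cv2.imwrite('pics/s3full.png',a)
cv2.imwrite('pics/t3.png',cv2.resize(b[150:320,240:420],None,fx=3,fy=3))
for meas.TH in (1,2):
    meas.quad('top',b,(275,215,385,290),.014,'plate')
s=ctrl.get_state();print(s['position'],s['tool_rot'])
E
```

```text
top plate n 212 rect mm [array([493.6, -76.6]), array([ 92.4, 113.1]), np.float64(7.2)]
top plate n 155 rect mm [array([493.5, -75.8]), array([ 99.2, 121. ]), np.float64(6.9)]
[0.47481128 0.18994629 0.08745723] [-2.22688082 -2.21466732 -0.0063985 ]
```

View pics/t3.png

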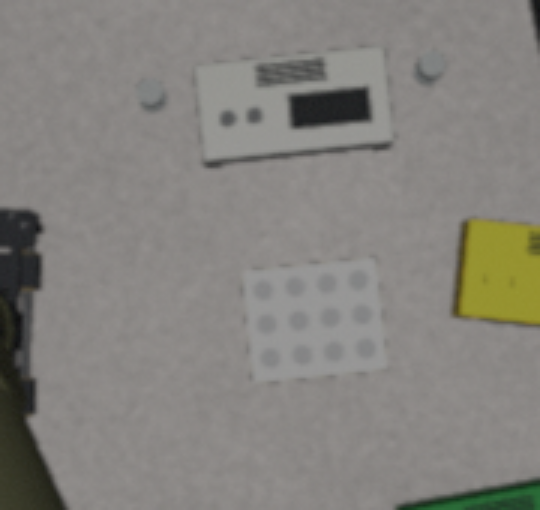

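The plate now sits at reader-frame (-168, 0) mm, square to within 0.2°. Next I'll turn the tool and go behind the rear long edge.

Request:
servo_tool --series '[{"travel": [0, 0, 0], "angular": [0, 0, 0.144]}, {"travel": [0, 0, 0], "angular": [0, 0, 0.144]}, {"travel": [0, 0, 0], "angular": [0, 0, 0.144]}, {"travel": [0, 0, 0], "angular": [0, 0, 0.144]}, {"travel": [0, 0, 0], "angular": [0, 0, 0.144]}]' --claw 0.07

```text
time: 7.5
position: [0.4756, 0.1818, 0.0862]
tool_rot: [2.874, 1.265, -0.001]
ft_force: [0.5, 0.5, -0.7]
grip_width: 0.806
```

Request:
servo_tool --series '[{"travel": [0, 0, 0], "angular": [0, 0, 0.144]}, {"travel": [0, 0, 0], "angular": [0, 0, 0.144]}, {"travel": [0, 0, 0], "angular": [0, 0, 0.144]}, {"travel": [0, 0, 0], "angular": [0, 0, 0.144]}, {"travel": [0, 0, 0], "angular": [0, 0, 0.146]}]'

```text
time: 8.0
position: [0.4756, 0.1818, 0.0863]
tool_rot: [3.136, 0.169, 0.0]
ft_force: [-0.2, 0.1, -1.5]
grip_width: 0.802
```

Request:
servo_tool --series '[{"travel": [-0.012, 0.038, 0], "angular": [0, 0, 0]}, {"travel": [-0.012, 0.038, 0], "angular": [0, 0, 0]}, {"travel": [-0.012, 0.038, 0], "angular": [0, 0, 0]}, {"travel": [-0.012, 0.038, 0], "angular": [0, 0, 0]}, {"travel": [-0.012, 0.038, 0], "angular": [0, 0, 0]}]'

```text
time: 8.5
position: [0.4366, -0.0152, 0.0865]
tool_rot: [3.135, 0.178, 0.0]
ft_force: [1.0, -1.0, -1.1]
grip_width: 0.807
```

Request:
servo_tool --series '[{"travel": [-0.012, 0.038, 0], "angular": [0, 0, 0]}, {"travel": [-0.011, 0.038, 0], "angular": [0, 0, 0]}, {"travel": [0, 0, 0], "angular": [0, 0, 0]}, {"travel": [0, 0, 0], "angular": [0, 0, 0]}]'

```text
time: 8.9
position: [0.4226, -0.092, 0.0864]
tool_rot: [3.136, 0.174, -0.0]
ft_force: [-0.1, 0.6, -0.8]
grip_width: 0.81
```

```bash
cat > rf.py <<'E'
from h import *
s=ctrl.get_state();p=s['position'];r=s['tool_rot'];print(p.round(4),r.round(4),(2*np.degrees(np.arctan2(r[1],r[0])))%360)
y=np.radians(7.05);d=p[:2]-[.6606,-.0554];print('reader xy',d[0]*np.cos(y)+d[1]*np.sin(y),-d[0]*np.sin(y)+d[1]*np.cos(y),s['ft_force'].round(1),s['joint_positions'].round(2))
E
python3 rf.py
```

```text
[ 0.4226 -0.092   0.0864] [ 3.1362e+00  1.7420e-01 -5.0000e-04] 6.357383863856353
reader xy -0.24068500351728653 -0.007104967355788416 [-0.1  0.6 -0.8] [ 0.4   0.   -0.25  2.13  0.    1.01 -1.31]
```

Request:
servo_tool --series '[{"travel": [0, -0.007, 0.02], "angular": [0, 0, -0.012]}, {"travel": [0, 0, 0.025], "angular": [0, 0, 0]}, {"travel": [0, 0, 0.017], "angular": [0, 0, 0]}, {"travel": [0, 0, 0.007], "angular": [0, 0, 0]}, {"travel": [0, 0, 0], "angular": [0, 0, 0]}]'

```text
time: 9.4
position: [0.4217, -0.0826, 0.0167]
tool_rot: [-3.135, -0.201, 0.003]
ft_force: [-0.6, 0.5, -0.5]
grip_width: 0.806
```

```bash
python3 rf.py; python3 - <<'E'
from h import *
a=ctrl.get_image('scene')[:,:,::-1];cv2.imwrite('pics/s4.png',cv2.resize(a[150:330,180:420],None,fx=3,fy=3))
E
```

```text
[ 0.4217 -0.0826  0.0167] [-3.1345 -0.2007  0.0032] 7.328929666688737
reader xy -0.24042285153912502 0.0023358401676850174 [-0.6  0.5 -0.5] [ 0.38  0.11 -0.26  2.19  0.04  0.85 -1.34]
```

View pics/s4.png

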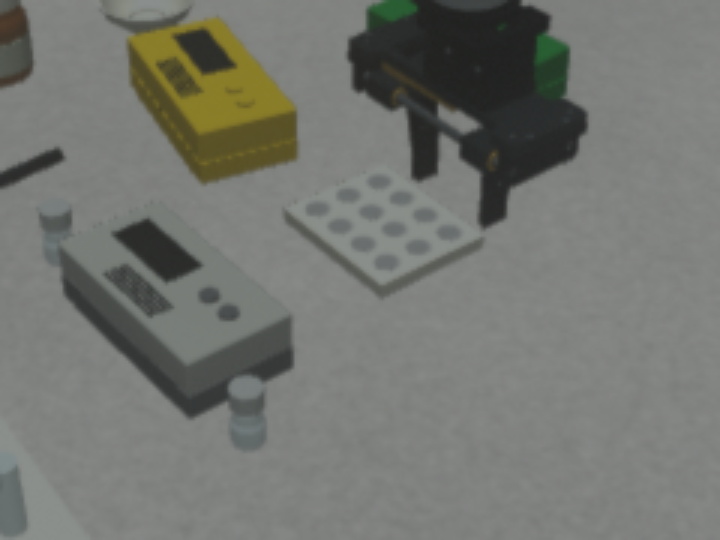

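Both fingertips are behind the rear edge, about 12 mm clear of it. Pushing towards the mouth.

Request:
servo_tool --series '[{"travel": [0.006, 0, 0], "angular": [0, 0, 0.004]}, {"travel": [0.005, 0, 0], "angular": [0, 0, 0]}, {"travel": [0.005, 0, 0], "angular": [0, 0, 0]}, {"travel": [0.006, 0, 0], "angular": [0, 0, 0]}, {"travel": [0.006, 0, 0], "angular": [0, 0, 0]}]'

```text
time: 9.95
position: [0.4499, -0.0802, 0.0175]
tool_rot: [3.136, 0.191, -0.003]
ft_force: [-4.0, 0.1, 3.9]
grip_width: 0.802
```

Request:
servo_tool --series '[{"travel": [0.006, 0, 0], "angular": [0, 0, 0]}, {"travel": [0.006, 0, 0], "angular": [0, 0, 0]}, {"travel": [0.006, 0, 0], "angular": [0, 0, 0]}, {"travel": [0.006, 0, 0], "angular": [0, 0, 0]}, {"travel": [0.006, 0, 0], "angular": [0, 0, 0]}]'

```text
time: 10.45
position: [0.4804, -0.0763, 0.0175]
tool_rot: [3.136, 0.192, -0.0]
ft_force: [-5.1, -0.3, 4.6]
grip_width: 0.804
```

Request:
servo_tool --series '[{"travel": [0.006, 0, 0], "angular": [0, 0, 0]}, {"travel": [0.006, 0, 0], "angular": [0, 0, 0]}, {"travel": [0.006, 0, 0], "angular": [0, 0, 0]}, {"travel": [0.006, 0, 0], "angular": [0, 0, 0]}, {"travel": [0, 0, 0], "angular": [0, 0, 0]}]'

```text
time: 10.95
position: [0.5057, -0.0731, 0.0176]
tool_rot: [-3.136, -0.192, -0.005]
ft_force: [-0.2, -1.0, 0.5]
grip_width: 0.805
```

```bash
python3 rf.py; python3 - <<'E'
from h import *
a=ctrl.get_image('scene')[:,:,::-1];b=ctrl.get_image('top')[:,:,::-1]
cv2.imwrite('pics/s5.png',np.hstack([cv2.resize(a[170:320,200:400],None,fx=2,fy=2),cv2.resize(b[150:300,250:440],None,fx=2,fy=2)]))
E
```

```text
[ 0.5057 -0.0731  0.0176] [-3.1356 -0.1924 -0.0048] 7.023776381242101
reader xy -0.15592047016406418 0.0014156092307646938 [-0.2 -1.   0.5] [ 0.33  0.26 -0.26  2.01  0.09  0.88 -1.43]
```

View pics/s5.png

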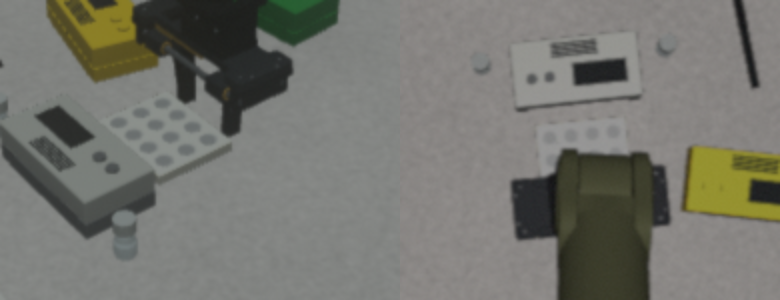

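```bash
python3 - <<'E'
from h import *
b=ctrl.get_image('top')[:,:,::-1].copy();cv2.imwrite('pics/t6.png',b)
g=cv2.GaussianBlur(b,(0,0),.8).astype(int)
y=np.radians(7.05)
for row in (213,216,219,222):
    l=g[row,300:380,2]-g[row,300:380,1]
    sat=np.where(l<1.5)[0]
    # largest run ends
    u=[300+sat[0],300+sat[-1]+1]
    P=ray('top',[(u[0]-.0,row),(u[1]-.0,row)],.014)[:,:2]-[.6606,-.0554]
    print(row,u,(P@np.array([[np.cos(y),-np.sin(y)],[np.sin(y),np.cos(y)]])*1e3).round(1).tolist(), ''.join('#' if v<1.5 else '.' for v in l))
cv2.imwrite('pics/t6c.png',cv2.resize(b[150:250,290:390],None,fx=5,fy=5,interpolation=cv2.INTER_CUBIC))
E
```

```text
213 [np.int64(318), np.int64(363)] [[-47.0, 57.4], [-59.1, -60.9]] ..................#.###########################################.................
216 [np.int64(318), np.int64(363)] [[-55.0, 58.2], [-67.0, -60.0]] ..................#############################################.................
219 [np.int64(318), np.int64(364)] [[-62.9, 59.0], [-75.2, -61.8]] ..................##############################################................
222 [np.int64(319), np.int64(364)] [[-71.0, 57.1], [-83.1, -61.0]] ...................#############################################................
```

View pics/t6c.png

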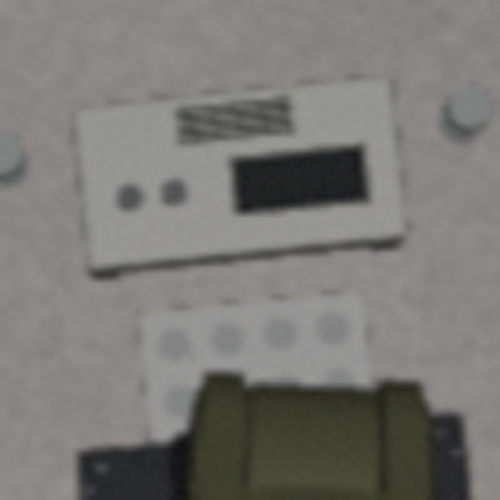

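The plate enters centred to about -1.5 mm and square, with the slot leaving 7 mm per side. Continuing at a moderate speed, then slowly near the stop.

Request:
servo_tool --series '[{"travel": [0.006, 0, 0], "angular": [0, 0, 0]}, {"travel": [0.006, 0, 0], "angular": [0, 0, 0]}, {"travel": [0.006, 0, 0], "angular": [0, 0, 0]}, {"travel": [0.006, 0, 0], "angular": [0, 0, 0]}, {"travel": [0.006, 0, 0], "angular": [0, 0, 0]}]'

```text
time: 11.6
position: [0.534, -0.0698, 0.0174]
tool_rot: [3.136, 0.192, -0.0]
ft_force: [-3.1, -1.0, 1.8]
grip_width: 0.803
```

Request:
servo_tool --series '[{"travel": [0.006, 0, 0], "angular": [0, 0, 0]}, {"travel": [0.006, 0, 0], "angular": [0, 0, 0]}, {"travel": [0.006, 0, 0], "angular": [0, 0, 0]}, {"travel": [0.006, 0, 0], "angular": [0, 0, 0]}, {"travel": [0.006, 0, 0], "angular": [0, 0, 0]}]'

```text
time: 12.1
position: [0.5639, -0.0661, 0.0174]
tool_rot: [3.136, 0.192, 0.0]
ft_force: [-3.3, -1.1, 0.5]
grip_width: 0.803
```

Request:
servo_tool --series '[{"travel": [0.006, 0, 0], "angular": [0, 0, 0]}, {"travel": [0.006, 0, 0], "angular": [0, 0, 0]}, {"travel": [0.006, 0, 0], "angular": [0, 0, 0]}, {"travel": [0.005, 0, 0], "angular": [0, 0, 0]}, {"travel": [0.003, 0, 0], "angular": [0, 0, 0]}]'

```text
time: 12.6
position: [0.5897, -0.0629, 0.0174]
tool_rot: [-3.136, -0.192, -0.0]
ft_force: [-2.2, -1.1, 1.3]
grip_width: 0.8
```

```bash
python3 rf.py
```

```text
[ 0.5897 -0.0629  0.0174] [-3.1357e+00 -1.9180e-01 -5.0000e-04] 7.002108917290002
reader xy -0.07127453214401719 0.0012939687974478963 [-2.2 -1.1  1.3] [ 0.27  0.41 -0.25  1.81  0.12  0.94 -1.48]
```

Request:
servo_tool --series '[{"travel": [0.002, 0, 0], "angular": [0, 0, 0]}, {"travel": [0.002, 0, 0], "angular": [0, 0, 0]}, {"travel": [0.002, 0, 0], "angular": [0, 0, 0]}, {"travel": [0.002, 0, 0], "angular": [0, 0, 0]}]'

```text
time: 13.0
position: [0.5971, -0.0621, 0.0175]
tool_rot: [3.136, 0.192, 0.0]
ft_force: [-1.9, -1.0, 0.0]
grip_width: 0.804
```

Request:
servo_tool --series '[{"travel": [0.001, 0, 0], "angular": [0, 0, 0]}, {"travel": [0.001, 0, 0], "angular": [0, 0, 0]}]'

```text
time: 13.2
position: [0.599, -0.0618, 0.0175]
tool_rot: [3.136, 0.192, -0.0]
ft_force: [-1.5, -0.7, -0.2]
grip_width: 0.803
```

```bash
python3 rf.py
```

```text
[ 0.599  -0.0618  0.0175] [ 3.1356e+00  1.9170e-01 -4.0000e-04] 6.996600308908028
reader xy -0.061922523027881086 0.0011881459850050617 [-1.5 -0.7 -0.2] [ 0.27  0.43 -0.25  1.78  0.13  0.95 -1.49]
```

Not at the stop yet. Stepping 1 mm at a time and watching the force.

Request:
servo_tool --series '[{"travel": [0.001, 0, 0], "angular": [0, 0, 0]}, {"travel": [0.001, 0, 0], "angular": [0, 0, 0]}]'

```text
time: 13.4
position: [0.6008, -0.0616, 0.0174]
tool_rot: [3.136, 0.192, -0.001]
ft_force: [-4.2, -0.5, 1.9]
grip_width: 0.805
```

Request:
servo_tool --series '[{"travel": [0.001, 0, 0], "angular": [0, 0, 0]}, {"travel": [0, 0, 0], "angular": [0, 0, 0]}]'

```text
time: 13.6
position: [0.6008, -0.0617, 0.0174]
tool_rot: [3.136, 0.192, -0.005]
ft_force: [-6.6, -0.5, 3.2]
grip_width: 0.804
```

Request:
servo_tool --series '[{"travel": [0.001, 0, 0], "angular": [0, 0, 0]}, {"travel": [0, 0, 0], "angular": [0, 0, 0]}]'

```text
time: 13.8
position: [0.6009, -0.0616, 0.0174]
tool_rot: [3.135, 0.192, -0.008]
ft_force: [-8.3, -0.6, 5.1]
grip_width: 0.806
```

The tool stalls at reader x = -60.0 mm (home predicts -59.5) and the static force keeps rising, so the plate is on the stop. I'll back off and look.

Request:
servo_tool --series '[{"travel": [-0.003, 0, 0], "angular": [0, 0, 0]}, {"travel": [-0.012, 0, 0], "angular": [0, 0, 0]}, {"travel": [-0.03, 0, 0], "angular": [0, 0, 0]}, {"travel": [-0.04, 0, -0.01], "angular": [0, 0, 0]}, {"travel": [-0.03, 0, -0.04], "angular": [0, 0, 0]}]'

```text
time: 14.3
position: [0.4835, -0.0752, 0.0643]
tool_rot: [-3.134, -0.191, 0.012]
ft_force: [-0.1, 0.1, 0.6]
grip_width: 0.807
```

Request:
servo_tool --series '[{"travel": [-0.03, 0, -0.04], "angular": [0, 0, 0]}, {"travel": [0, -0.045, -0.02], "angular": [0, 0, 0]}, {"travel": [0, -0.045, 0], "angular": [0, 0, 0]}, {"travel": [0, -0.045, 0], "angular": [0, 0, 0]}, {"travel": [0, -0.045, 0], "angular": [0, 0, 0]}]'

```text
time: 14.8
position: [0.4373, 0.1012, 0.1284]
tool_rot: [3.135, 0.191, 0.006]
ft_force: [-0.2, 0.6, -0.6]
grip_width: 0.805
```

```bash
python3 rf.py; python3 - <<'E'
from edges import *
a=ctrl.get_image('scene')[:,:,::-1].copy();b=ctrl.get_image('top')[:,:,::-1].copy()
cv2.imwrite('pics/s7f.png',a);cv2.imwrite('pics/t7f.png',b)
cv2.imwrite('pics/f7.png',np.hstack([cv2.resize(a[190:290,180:280],None,fx=4,fy=4,interpolation=cv2.INTER_CUBIC),cv2.resize(b[140:240,290:390],None,fx=4,fy=4,interpolation=cv2.INTER_CUBIC)]))
E
```

```text
[0.4373 0.1012 0.1284] [3.1354 0.1907 0.0065] 6.959360804846383
reader xy -0.20238962858881857 0.18285626447229847 [-0.2  0.6 -0.6] [ 0.18 -0.01 -0.47  2.05 -0.    1.1  -1.73]
```

View pics/f7.png

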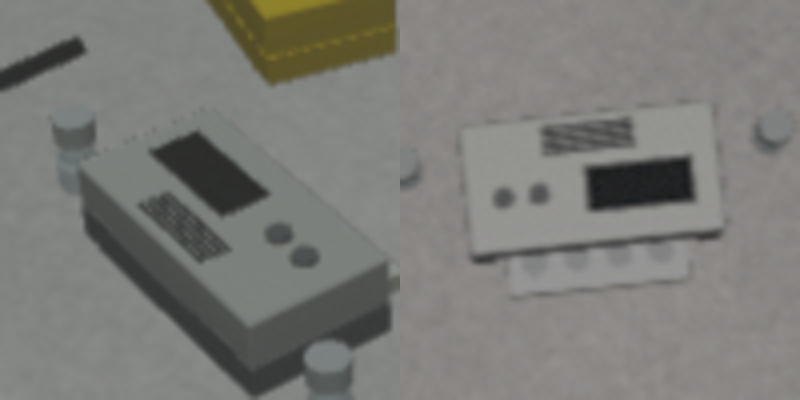

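View pics/t7f.png

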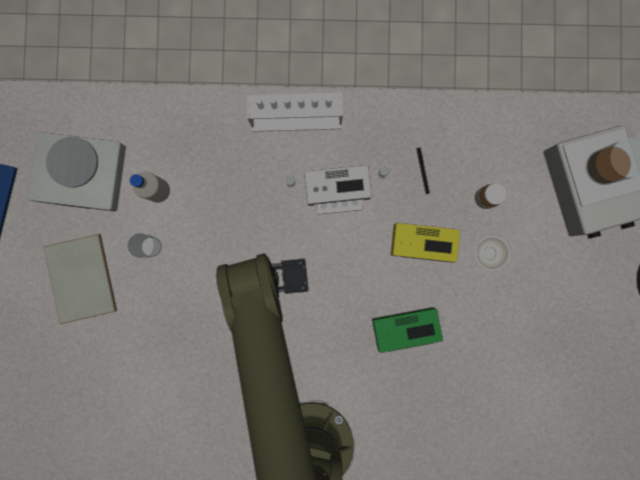

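The plate stands out of the mouth as an even strip, at top-view pixels (318–362, 202–213). The vials and the other things look unmoved. Now I'll check the numbers.

```bash
python3 - <<'E'
from edges import *
b=cv2.imread('pics/t7f.png');b0=cv2.imread('pics/top0.png')
y=np.radians(7.05);R=np.array([[np.cos(y),-np.sin(y)],[np.sin(y),np.cos(y)]])
q=lambda x,yy:(290+(x-400)/4,140+yy/4)
e=edge('top',b,q(520,295),q(682,277),.014,half=2)
print('rear edge angle rel',np.degrees(np.arctan2(*e[1][::-1]))%180-97.05,'x',((e[0]-[.6606,-.0554])@R*1e3).round(1),'res',e[2])
g=cv2.GaussianBlur(b,(0,0),.8).astype(int)
for row in (207,209,211):
    l=g[row,300:380,2]-g[row,300:380,1];k=np.where(l<1.5)[0]
    P=(ray('top',[(300+k[0],row),(301+k[-1],row)],.014)[:,:2]-[.6606,-.0554])@R*1e3
    print(row,P.round(1).tolist(),P[:,1].mean())
# vs. start outside arm
d=cv2.absdiff(cv2.GaussianBlur(b,(0,0),1),cv2.GaussianBlur(b0,(0,0),1)).max(2)
for n,(u,v) in dict(vial_a=(291,182),vial_b=(383,173),pen=(422,170),jar=(491,196),dish=(491,252),beaker=(147,245),wash=(147,185)).items():
    print(n,d[v-22:v+22,max(u-12,0):u+12].max())
E
```

```text
rear edge angle rel 0.05603060556009609 x [-46.1  -3.9] res 0.0006744321389513922
207 [[-31.0, 58.4], [-43.0, -59.9]] -0.7613175590402896
209 [[-36.2, 58.9], [-48.3, -59.3]] -0.21584277505168714
211 [[-41.8, 56.8], [-49.8, -22.0]] 17.404523786892796
vial_a 8
vial_b 8
pen 8
jar 9
dish 9
beaker 9
wash 8
```

```bash
python3 - <<'E'
from bench import ctrl
print(ctrl.close_job())
E
```

```text
the job is handed in; nothing more can be done
None
```

The plate is home under the grey reader and the job is handed in, at about 15 s of the 56 s allowed. I pushed its left short edge with two fingertips while turning the tool square. Then I pushed its rear long edge straight into the slot until it met the stop, and backed the arm clear.

**Last checks:**
- **At the stop:** the tool stalled at reader x = -60.0 mm (-59.5 expected at home), and the static force rose to about 8 N.
- **Square and centred:** the rear edge is within about 0.1° of the reader, and the plate is centred to within 1 mm.
- **Other things:** a comparison of the start and end top views shows only noise around the vials, pen, jar, dish, beaker and wash bottle.
- **Robot:** the end force is near zero, with the arm well clear.

**Disagreements:**
- **Rear edge depth:** the image put the rear edge at -46 mm, not -50 mm. That is about 1.5 pixels and errs towards too far in, so I trusted the stop contact instead.
- **Side measurement:** one of the three image rows used for centring (211) crossed the slanted rear edge and gave a false value, so I left it out.
- **Start angle:** one early fit of the plate's starting angle was scattered between 23° and 31°. I used the mask and scene-view value of 26.3°, and the first contact came where that predicted.

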